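Sort the parts of a stripped starter motor

TASK

A starter motor has been stripped on this bench; sort its parts for what comes next. Lay the copper-wound armature gently in the V-shaped jaws of the blue growler (the armature tester), along the V and with its core centred on the jaws; put the drive with its pinion and the aluminium end cap side by side on the floor of the wire wash basket; and put both worn, rusty bearings in the red scrap tray. Leave the two new bearings with the blue seals where they are.

Things in the scene. Friction and masses are not known exactly. Their poses are not given: they have to be found in the camera images.
- armature: Starter armature lying on the bench: twelve-sided steel core 52 mm across and 52 mm long with copper windings, copper commutator 32 mm across on the +x side, 15 mm shafts at both ends; 150 mm long in all, 0.75 kg. Origin on the shaft axis at the core's middle (26 mm up while it lies), x along the shaft. Grip it across the core; its flat facets keep it from rolling.
- drive: Starter drive standing on end: a round dark steel clutch housing 48 mm across and 26 mm high with a brass band, and on top of it a bright steel toothed pinion 27 mm across, from 26 to 54 mm up; about 0.22 kg. Origin at the centre of its underside, z up through the pinion. Grip it by the pinion.
- end_cap: Cast aluminium end cap lying flat: a round cover 60 mm across and 22 mm high with a round boss 26 mm across on its top, from 22 to 40 mm up; about 0.15 kg. Origin at the centre of its underside, z up through the boss. Grip it by the boss.
- worn_large: Worn ball bearing, rust brown all over with open races and bare balls, 47 mm across, 14 mm thick, lying flat. Origin at the centre of its underside.
- worn_small: Smaller worn ball bearing, rust brown, open races and bare balls, 35 mm across, 11 mm thick, lying flat. Origin at the centre of its underside.
- new_large: New ball bearing, bright steel with blue seals, 47 mm across, 14 mm thick, lying flat. Not to be moved. Origin at the centre of its underside.
- new_small: Smaller new ball bearing, bright steel with blue seals, 35 mm across, 11 mm thick, lying flat. Not to be moved. Origin at the centre of its underside.
- growler: Growler, fixed: blue box 130 (x) by 140 (y) mm, 55 high; on top two laminated steel jaws, 60 mm long, form a shallow V along the growler's y, centred on its origin. V faces slope 30 degrees and reach 22 mm either side; jaw tops 98 mm up. An armature in the V has its axis 115 mm up, along the growler's y, either end either way. Origin: centre of its underside; switch and lamp on the -x face.
- wash_basket: Open wash basket of steel wire, fixed: outside 140 mm along its x, 176 mm along its y, rim 55 mm high, walls and floor 4 mm thick. Two small wire loops stick out 10 mm at its y ends. Origin at the centre of its underside.
- scrap_tray: Open red sheet-steel scrap tray, fixed, empty: outside 130 mm along its x, 160 mm along its y, rim 45 mm high (the rolled rim adds 2.5 mm), walls and floor 3 mm thick. Wire handles stick out 12 mm at its y ends. Origin at the centre of its underside.
There are look-alikes about, which are no part of the job. Leave any turquoise look-alike of the drive alone.

How it is judged:
By the outcome, as a careful person would: the job done as asked, in the order asked, and still so for the second after the job is handed in, with the robot touching nothing.
It also fails if it takes over 128 s, if anything falls off the work surface, if the arm or the gripper's body presses on something with over 40 N, if the wrist force passes 120 N, or if a joint passes its speed limit or range.

ROBOT

A 6-joint arm with a two-finger parallel gripper is mounted at the origin on the work surface. World frame = base frame: x ahead of the robot, y to its left, z up, the work surface at z = 0. Lengths are in m, angles in degrees, forces in N, time in s.
With the tool pointing down it reaches from about 0.35 to 0.975 m from the base axis. Payload 7.1 kg.
Tool frame: the origin (TCP) lies at the very end of the fingers, on their centre line; the grasp point (between the pads) lies 19 mm behind it; z points along the fingers, y is the line along which they close (so a half turn about z gives the same grasp; the last joint's range is limited). The gripper opens to 88 mm and grips with 3 to 60 N. Pads are 20 mm wide; open, the fingers measure 115 mm over their backs; the gripper's body (75 mm by 178 mm) begins 61 mm behind the grasp point.
Start: joints at [71.448, 24.242, 93.386, -0, 62.372, -1.089], TCP at [0.188, 0.596, 0.223] pointing down, gripper open.
Joint ranges: [-172.04, 172.04], [-51.8, 120.97], [4.93, 147.93], [-75.15, 255.16], [6.16, 154.13], [-145.62, 145.62]. Speed limits (degrees/s): [136.94, 136.94, 172.46, 180, 180, 180].

INTERFACE

Orientations are given as [roll, pitch, yaw] about the fixed x, y, z axes, in that order (R = Rz(yaw) Ry(pitch) Rx(roll)).
In Python, from workcell import arm gives the robot as it stands.
- The arm moves only by the tool inch_along, called after "Call:" as name(argument=value, ...) on one line, values as JSON. Schema: {"type":"object","properties":{"increments":{"type":"object","properties":{"segments":{"type":"array","items":{"type":"array","items":{"type":"number"},"minItems":7,"maxItems":7},"minItems":1,"maxItems":10}},"additionalProperties":false,"required":["segments"]},"only":{"type":"string"},"quiet":{"type":"boolean"},"lines":{"type":"string"}},"required":["increments"],"additionalProperties":false}. increments is an object whose key "segments" holds a list of rows, 1 to 10 of them, each of 7 numbers: the opening from 0.0 (shut) to 1.0 (fully open), then dx, dy, dz in shares of 0.75 m (1.0 is 0.75 m), then a rotation vector rx, ry, rz in shares of 90 degrees (1.0 is 90 degrees); each row is the pose to reach, as a shift and turn from the pose commanded when the call began, along the tool's axes at that moment; what a row does not reach only later rows make up. A row lasts 1/10 s, in which the tool goes at most 0.05 m and 8.59 degrees, less where a joint would pass 70% of its speed; a pose out of reach is approached as far as the arm can. The fingers move at their own pace and stop on an object; the grip force is fixed at half the most. Time passes only in rows, so rows that do not move let the fingers close. The tool returns the time, the measured TCP pose, the force, the opening and the grip force at its end. only (a regular expression) keeps the lines of the reply that match it, lines (a string "A,B") keeps lines A to B, and quiet returns only ok. A shift or turn number past 1, either way, is cut back to 1. Input that does not fit is refused with a message, and nothing moves.
- arm.observe(): the state, without advancing time (a new reading comes with each control period).
- arm.snapshot(name): name is "scene" or "top" or "wrist"; returns the picture (400x640x3 uint8, red, green, blue); there is no depth.
- arm.get_calibration(name): a dict with "fx", "fy", "cx", "cy" (pixels), "distortion" ([k1, k2, p1, p2, k3] as OpenCV has them; the pictures are not rectified), "cam_to_world" (4x4, takes a point from camera to world coordinates). Camera axes: x right, y down, z forward; pixel columns grow to the right and rows downward; lengths in m; the calibration is good to about 2 mm. A picture is of the moment at which its call begins: read the wrist's pose just before it. get_calibration takes no time and is no camera call; for the wrist camera it gives the pose at the moment of the call.
- arm.sign_off(): hands the job in; it is judged then, once.
Trained networks look in the newest picture that a camera, given by its name, has taken for a name from the list of things; names that differ only in an ending like _2 or _b are one class to them, and where a whole thing is asked for, a point or a joint stands for the part that bears it (a point fixed in the world has none). Each returns a list of dicts, best first, with "confidence" (0 to 1); they miss things now and then, are a little off and sometimes report something else, mostly with a low value. They report only what shows in the picture. A call takes as long as a camera call. They do not tell look-alikes from the thing itself.
- arm.masks_of(camera, thing): "region" (400x640 bool, what is visible of it).
- arm.spot_point(camera, thing): "point" ([x, y, z] in m, in world coordinates, good to about 4 mm: a listed point, or the origin of a listed thing).
The state is a dict: "time_s": time; "qpos": joint angles; "joint_velocities": joint speeds; "joint_torque": joint torques, N m; "tool_pos": TCP position; "tcp_rot": TCP orientation; "force": force on the tool from outside, world axes, zero at the start; "moment": the same for the moment, N m; "grip_width": opening from 0.0 (shut) to 1.0 (fully open); "gripper_force": force on a finger pad.
Only numpy, scipy, OpenCV 4.12 (cv2) and the standard library are available. Lean on these libraries where they do the work, as an engineer would, in place of code of your own. Each camera call takes 0.05 s, during which the arm holds its last target. There are 200 camera calls.

## Working session

There is one attempt and no reset: what is moved stays moved. The work goes in short steps, Python scripts to look and compute and a tool call to move; the robot and the scene stay as the last step left them, time stands still between calls to the robot, and variables do not carry over. Pictures are saved under pics/ and viewed, at most 14 in all, crops included, and the job is handed in when it is done.

```bash
mkdir -p pics; ls
```

Run:
```python
from workcell import arm
import cv2,numpy as np
for c in ("top","scene"):
    im=arm.snapshot(c); cv2.imwrite(f"pics/{c}0.png",im[:,:,::-1])
    for t in ["armature","drive","end_cap","worn_large","worn_small","new_large","new_small","growler","wash_basket","scrap_tray"]:
        print(c,t,[(np.round(d["point"],3).tolist(),round(d["confidence"],2)) for d in arm.spot_point(c,t)])
K=arm.get_calibration("top");print(K)
print(arm.observe())
```

```text
pics
top armature [([0.487, 0.392, 0.028], 0.7)]
top drive [([0.538, 0.243, -0.002], 0.79), ([0.535, 0.037, -0.0], 0.78), ([0.506, 0.151, 0.001], 0.63)]
top end_cap [([0.514, -0.146, -0.003], 0.73)]
top worn_large [([0.435, 0.071, 0.001], 0.67)]
top worn_small [([0.427, -0.206, -0.003], 0.45)]
top new_large [([0.425, -0.06, 0.003], 0.49)]
top new_small [([0.431, 0.207, 0.002], 0.71)]
top growler [([0.679, -0.162, -0.003], 0.86), ([0.679, 0.149, -0.001], 0.22)]
top wash_basket [([0.681, 0.149, -0.001], 0.92)]
top scrap_tray [([0.501, -0.404, 0.001], 0.81)]
scene armature [([0.487, 0.394, 0.025], 0.95), ([0.431, -0.21, 0.0], 0.74)]
scene drive [([0.504, 0.153, -0.0], 0.69), ([0.537, 0.037, -0.002], 0.65), ([0.531, 0.245, -0.0], 0.5)]
scene end_cap [([0.509, -0.148, 0.0], 0.96)]
scene worn_large [([0.432, 0.073, 0.002], 0.76)]
scene worn_small [([0.432, -0.208, -0.002], 0.6)]
scene new_large [([0.43, -0.069, 0.0], 0.66)]
scene new_small [([0.495, -0.403, -0.004], 0.66), ([0.431, 0.202, -0.002], 0.61)]
scene growler [([0.679, -0.162, 0.002], 0.75)]
scene wash_basket [([0.679, 0.147, -0.0
[... 498 characters left out ...]
       ]])}
{'time_s': 1.1, 'qpos': array([ 7.14487354e+01,  2.42409383e+01,  9.33850299e+01,  1.47999512e-03,
        6.23747607e+01, -1.08708894e+00]), 'joint_velocities': array([-0.07816968, -0.01991538,  0.00651402, -0.08903608,  0.12330373,
        0.00318218]), 'joint_torque': array([ 2.09897821e-04, -5.44589138e+01, -2.74048501e+01,  6.44684373e-02,
        1.68258656e-02,  2.54193202e-05]), 'tool_pos': array([0.18751664, 0.59619185, 0.2226943 ]), 'tcp_rot': array([-1.79999296e+02, -1.32485778e-03,  1.62535138e+02]), 'force': array([-0.88498594,  0.18805314,  0.41149155]), 'moment': array([-0.02694588,  0.00643987,  0.0357557 ]), 'gripper_force': 0.0, 'grip_width': 1.0043670685023813}
```

View pics/top0.png

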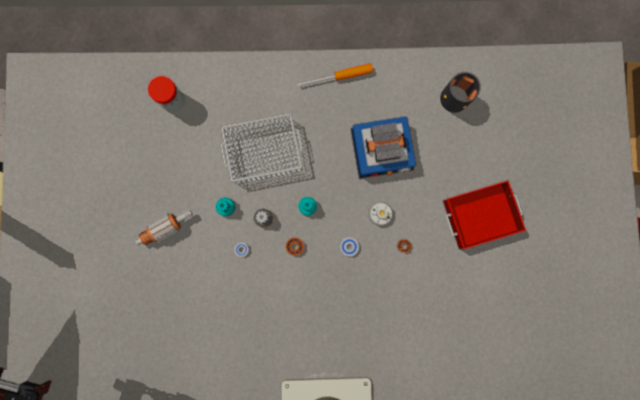

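View pics/scene0.png

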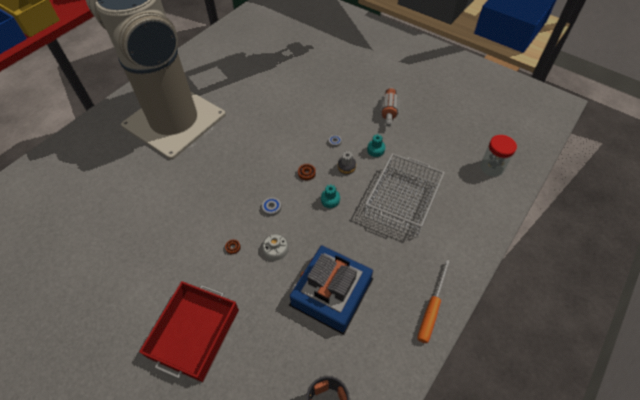

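The top view shows the armature at (163,228), and the real drive (dark) at (263,217) between two turquoise look-alikes at (226,206) and (308,206). The end cap is at (381,214), the worn bearings at (295,246) and (404,245), the growler at (384,147), the basket at (263,150) and the tray at (485,216). Next I measure yaws from the masks.

Create h.py:
```python
from workcell import arm
import cv2,numpy as np
def proj(c,px,z,K=None):
    K=K or arm.get_calibration(c); M=np.array([[K["fx"],0,K["cx"]],[0,K["fy"],K["cy"]],[0,0,1]])
    u=cv2.undistortPoints(np.float64(px).reshape(-1,1,2),M,K["distortion"]).reshape(-1,2)
    T=K["cam_to_world"]; d=np.c_[u,np.ones(len(u))]@T[:3,:3].T; s=(z-T[2,3])/d[:,2:]
    return (T[:3,3]+s*d)[:,:2]
def region(c,t,i=0):
    return arm.masks_of(c,t)[i]["region"]
def outline(c,r,z,K=None):
    cs=max(cv2.findContours(r.astype(np.uint8),0,cv2.CHAIN_APPROX_NONE)[0],key=cv2.contourArea)
    return proj(c,cs,z,K)
def go(x,y,z,yaw):
    "shift in tool axes and rz needed from here"
    o=arm.observe(); y0=o["tcp_rot"][2]; a=np.radians(y0); d=np.array([x,y,z])-o["tool_pos"]
    r=(y0-yaw+90)%180-90
    print("d tool",np.round([d[0]*np.cos(a)+d[1]*np.sin(a),d[0]*np.sin(a)-d[1]*np.cos(a),-d[2]],4),"rz",round(r,2),
      "at",np.round(o["tool_pos"],4),np.round(o["tcp_rot"],2),"j6",round(o["qpos"][5],1),"j1",round(o["qpos"][0],1),"w",round(o["grip_width"],3),"t",o["time_s"])
```

Run:
```python
from h import *
import sys
for c in ("top","scene"):
    arm.snapshot(c); im=None
    for t,z in [("armature",.026),("growler",.055),("wash_basket",.055),("scrap_tray",.047)]:
        p=outline(c,region(c,t),z)
        (cx,cy),(w,h),an=cv2.minAreaRect((p*1000).astype(np.float32))
        if w<h: w,h,an=h,w,an+90
        print(c,t,"c",round(cx),round(cy),"size",round(w),round(h),"long axis deg",round((an+90)%180-90,1), "pca",round(np.degrees(np.arctan2(*np.linalg.svd(p-p.mean(0))[2][0][::-1])),1))
go(.487,.393,.15,0)
```

Run:
```python
import cv2
a=cv2.imread('pics/top0.png');s=cv2.imread('pics/scene0.png')
k=dict(fx=4,fy=4,interpolation=cv2.INTER_CUBIC)
cv2.imwrite('pics/c1.png',cv2.resize(cv2.hconcat([a[105:195,215:315],a[105:195,335:435]]),None,**k))
```

```text
top armature c 488 394 size 150 53 long axis deg -64.2 pca 118.7
top growler c 672 -155 size 152 143 long axis deg -81.9 pca 121.2
top wash_basket c 675 149 size 191 150 long axis deg -79.7 pca 71.5
top scrap_tray c 501 -397 size 182 137 long axis deg -74.6 pca 106.6
scene armature c 492 389 size 157 53 long axis deg -66.6 pca -63.0
scene growler c 685 -169 size 156 139 long axis deg -82.6 pca -69.9
scene wash_basket c 457 165 size 35 31 long axis deg -53.8 pca -50.7
scene scrap_tray c 510 -407 size 181 147 long axis deg -74.9 pca -67.3
d tool [-0.3466 -0.104   0.0727] rz -17.46 at [0.1875 0.5962 0.2227] [-180.     -0.    162.54] j6 -1.1 j1 71.4 w 1.001 t 1.6
```

View pics/c1.png

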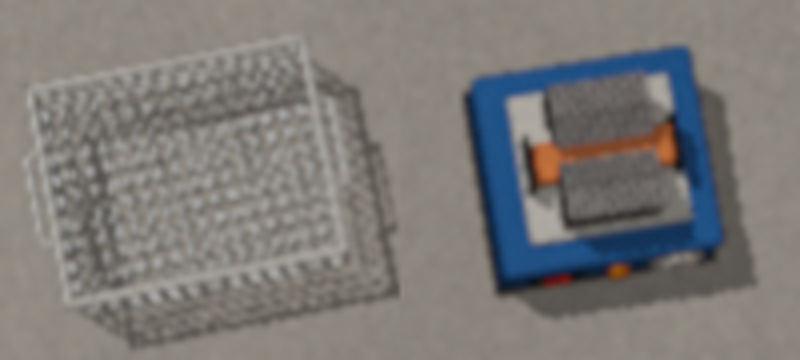

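The left crop has the basket rim corners at about (30,92), (300,38), (345,248) and (72,302). The right crop has the growler box top corners at about (470,78), (690,47), (720,243) and (500,278), with the V running left to right (world y).

Run:
```python
from h import *
def q(n,P,x0,off,z):
    px=[[x0+(a-off)/4,105+b/4] for a,b in P]; p=proj("top",px,z)
    e=lambda i,j:(np.linalg.norm(p[j]-p[i]).round(3),round(np.degrees(np.arctan2(*(p[i]-p[j])[::-1])),1))
    print(n,p.mean(0).round(4),"top",e(0,1),"bot",e(3,2),"L",e(0,3),"R",e(1,2))
q("basket",[(30,92),(300,38),(345,248),(72,302)],215,0,.055)
q("growler",[(470,78),(690,47),(720,243),(500,278)],335,400,.055)
q("jaws",[(547,88),(645,75),(663,213),(567,225)],335,400,.098)
go(.489,.393,.16,115.5)
```

```text
basket [0.678  0.1461] top (np.float64(0.171), np.float64(100.6)) bot (np.float64(0.171), np.float64(100.2)) L (np.float64(0.134), np.float64(10.8)) R (np.float64(0.136), np.float64(10.9))
growler [ 0.6772 -0.1568] top (np.float64(0.139), np.float64(96.9)) bot (np.float64(0.138), np.float64(97.9)) L (np.float64(0.127), np.float64(6.7)) R (np.float64(0.125), np.float64(6.3))
jaws [ 0.6747 -0.1572] top (np.float64(0.06), np.float64(96.4)) bot (np.float64(0.058), np.float64(95.9)) L (np.float64(0.084), np.float64(6.3)) R (np.float64(0.085), np.float64(5.2))
d tool [-0.3485 -0.1034  0.0627] rz 47.04 at [0.1875 0.5962 0.2227] [-180.     -0.    162.54] j6 -1.1 j1 71.4 w 1.001 t 1.6
```

Careful with the scale: shifts go in shares of 0.75 m and turns go in shares of 90 degrees. That gives: -0.3485 m / 0.75 = -0.4647, -0.1034 m / 0.75 = -0.1379, 47 degrees / 90 = 0.5222.

Call:
inch_along(increments={"segments": [[1,-0.4647,-0.1379,0.0267,0,0,0.5222],[1,-0.4647,-0.1379,0.0267,0,0,0.5222],[1,-0.4647,-0.1379,0.0267,0,0,0.5222],[1,-0.4647,-0.1379,0.0267,0,0,0.5222],[1,-0.4647,-0.1379,0.0267,0,0,0.5222],[1,-0.4647,-0.1379,0.0267,0,0,0.5222],[1,-0.4647,-0.1379,0.0267,0,0,0.5222],[1,-0.4647,-0.1379,0.0267,0,0,0.5222],[1,-0.4647,-0.1379,0.0267,0,0,0.5222],[1,-0.4647,-0.1379,0.0267,0,0,0.5222]]})

```text
time_s: 2.6
tool_pos: [0.4881, 0.3934, 0.2025]
tcp_rot: [-180.0, -0.0, 115.5]
force: [-0.5, 0.2, -0.2]
grip_width: 0.997
gripper_force: 0.0
```

Run:
```python
from h import *
im=arm.snapshot("wrist"); cv2.imwrite("pics/w1.png",im[:,:,::-1])
print([d["point"] for d in arm.spot_point("wrist","armature")])
p=outline("wrist",region("wrist","armature"),.026)
(cx,cy),(w,h),an=cv2.minAreaRect((p*1000).astype(np.float32))
if w<h: w,h,an=h,w,an+90
print(cx,cy,w,h,(an+90)%180-90)
go(.489,.393,.16,115.5)
```

```text
[[0.4902, 0.3927, 0.0268]]
489.5167236328125 392.8526306152344 152.35787963867188 53.76325225830078 -63.08527374267578
d tool [-0.0017  0.0009  0.0428] rz 0.16 at [0.4875 0.3942 0.2028] [-1.7999e+02 -1.0000e-02  1.1566e+02] j6 12.2 j1 37.9 w 0.999 t 2.75
```

View pics/w1.png

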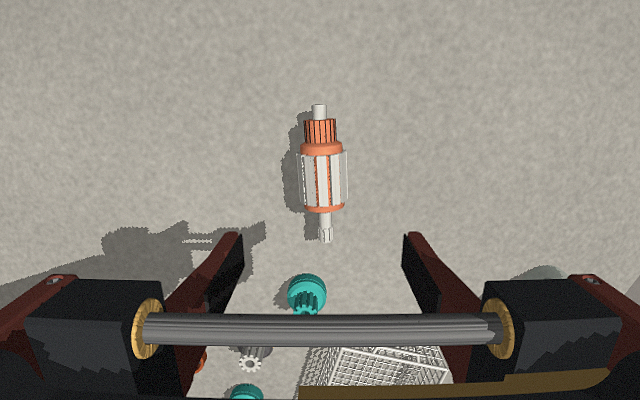

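The wrist view shows the armature with shaft ends at about (319,108) and (326,238) and its core at (323,180).

Run:
```python
from h import *
p=proj("wrist",[[319.5,108],[326,238],[323,180],[321,143],[325,212]],.026); print(p.round(4)); d=p[0]-p[1]; print(np.degrees(np.arctan2(d[1],d[0])),np.linalg.norm(d),p[:2].mean(0))
print(proj("wrist",[[322,153],[324.5,206]],.052))
go(.4895,.393,.018,116.8)
```

```text
[[0.456  0.4568]
 [0.5244 0.3307]
 [0.4918 0.3906]
 [0.4727 0.4255]
 [0.5097 0.3586]]
118.46786357627442 0.1434450942310189 [0.49022841 0.39378937]
[[0.4763231  0.42045121]
 [0.50210498 0.37260964]]
d tool [-0.0019  0.0013  0.1848] rz -1.14 at [0.4875 0.3942 0.2028] [-1.7999e+02 -1.0000e-02  1.1566e+02] j6 12.2 j1 37.9 w 0.999 t 2.75
```

In the tool's units: 0.185 m / 0.75 = 0.2467, 0.18 m / 0.75 = 0.24, -2.4 degrees / 90 = -0.0267.

Call:
inch_along(increments={"segments": [[1,-0.0013,0.002,0.0667,0,0,-0.0267],[1,-0.0013,0.002,0.1333,0,0,-0.0267],[1,-0.0013,0.002,0.1867,0,0,-0.0267],[1,-0.0013,0.002,0.22,0,0,-0.0267],[1,-0.0013,0.002,0.24,0,0,-0.0267],[1,-0.0013,0.002,0.2467,0,0,-0.0267],[1,-0.0013,0.002,0.2467,0,0,-0.0267]]})

```text
time_s: 3.45
tool_pos: [0.4905, 0.3934, 0.018]
tcp_rot: [180.0, -0.0, 118.0]
force: [-0.3, -0.7, -0.1]
grip_width: 0.995
gripper_force: 0.0
```

Call:
inch_along(increments={"segments": [[0,0,0,0,0,0,0],[0,0,0,0,0,0,0],[0,0,0,0,0,0,0],[0,0,0,0,0,0,0],[0,0,0,0,0,0,0],[0,0,0,0,0,0,0],[0,0,0,0,0,0,0],[0,0,0,0,0,0,0]]})

```text
time_s: 4.25
tool_pos: [0.4897, 0.3921, 0.0179]
tcp_rot: [-179.9, 0.0, 117.9]
force: [-4.3, -1.4, 6.1]
grip_width: 0.592
gripper_force: 30.0
```

In the tool's units: -0.19 m / 0.75 = -0.2533, -0.17 m / 0.75 = -0.2267.

Call:
inch_along(increments={"segments": [[0,0,0,-0.0267,0,0,0],[0,0,0,-0.0667,0,0,0],[0,0,0,-0.12,0,0,0],[0,0,0,-0.1733,0,0,0],[0,0,0,-0.2267,0,0,0],[0,0,0,-0.2533,0,0,0],[0,0,0,-0.2533,0,0,0]]})

```text
time_s: 4.95
tool_pos: [0.4919, 0.3936, 0.2105]
tcp_rot: [179.7, -0.0, 117.9]
force: [-0.3, 0.2, -7.4]
grip_width: 0.591
gripper_force: 30.0
```

Run:
```python
from h import *
im=arm.snapshot("wrist"); cv2.imwrite("pics/w2.png",im[:,:,::-1])
print([d["point"] for d in arm.spot_point("wrist","armature")])
for n,P in (("growler",(.676,-.157)),):
    go(*P,.2,96.5)
arm.snapshot("top");print([d["point"] for d in arm.spot_point("top","armature")])
```

```text
[[0.4914, 0.3923, 0.2196]]
d tool [-0.5722 -0.0928  0.0063] rz 21.43 at [0.4899 0.392  0.2063] [-1.7989e+02  2.0000e-02  1.1793e+02] j6 9.6 j1 37.6 w 0.591 t 5.05
[[0.4882, 0.391, 0.2162]]
```

View pics/w2.png

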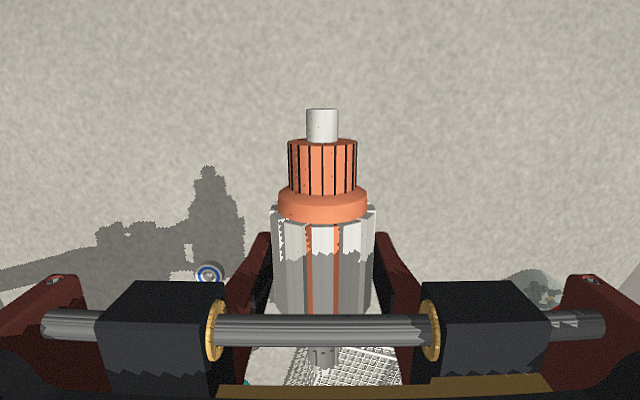

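The armature is held level in the middle between the fingers, with the front edge of its core at about (322,224).

In the tool's units: -0.5 m / 0.75 = -0.6667, -0.28 m / 0.75 = -0.3733, 21.4 degrees / 90 = 0.2378.

```bash
python3 -c "
from h import *
print(proj('wrist',[[322,221],[322,226]],.2405).round(4)); go(.49,.392,.2,118)"
```

```text
[[0.4761 0.42  ]
 [0.4771 0.418 ]]
d tool [0.     0.0007 0.0051] rz -0.06 at [0.4894 0.3917 0.2051] [-1.7975e+02  4.0000e-02  1.1794e+02] j6 9.6 j1 37.6 w 0.59 t 5.15
```

Call:
inch_along(increments={"segments": [[0,-0.04,-0.0067,0,0,0,0.0333],[0,-0.3733,-0.0613,0,0,0,0.2378],[0,-0.3733,-0.0613,0,0,0,0.2378],[0,-0.3733,-0.0613,0,0,0,0.2378],[0,-0.3733,-0.0613,0,0,0,0.2378],[0,-0.6667,-0.108,0,0,0,0.2378],[0,-0.6667,-0.108,0,0,0,0.2378],[0,-0.6667,-0.108,0,0,0,0.2378],[0,-0.6667,-0.108,0,0,0,0.2378],[0,-0.6667,-0.108,0,0,0,0.2378]]})

```text
time_s: 6.15
tool_pos: [0.6441, -0.0642, 0.2052]
tcp_rot: [-179.8, -0.1, 96.5]
force: [1.2, 0.5, -5.7]
grip_width: 0.588
gripper_force: 30.0
```

Run:
```python
from h import *
im=arm.snapshot("wrist"); cv2.imwrite("pics/w3.png",im[:,:,::-1])
for c in ("wrist","top"):
    if c=="top": arm.snapshot(c)
    print(c,[d["point"] for d in arm.spot_point(c,"growler")],[d["point"] for d in arm.spot_point(c,"armature")])
go(.677,-.158,.2,96.5)
```

```text
wrist [] [[0.6454, -0.0633, 0.216]]
top [[0.6762, -0.1616, -0.0018]] [[0.644, -0.0639, 0.2138]]
d tool [-0.0997  0.022   0.0059] rz 0.05 at [ 0.6438 -0.0615  0.2059] [-1.7982e+02 -6.0000e-02  9.6550e+01] j6 -13.1 j1 -6.5 w 0.59 t 6.45
```

View pics/w3.png

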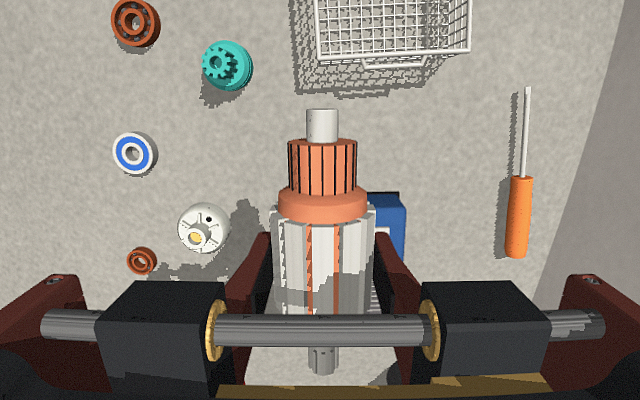

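In the tool's units: -0.1006 m / 0.75 = -0.1341, 0.0218 m / 0.75 = 0.0291.

Call:
inch_along(increments={"segments": [[0,-0.0533,0.012,0,0,0,0],[0,-0.1067,0.024,0,0,0,0],[0,-0.1341,0.0291,0,0,0,0],[0,-0.1341,0.0291,0.0267,0,0,0],[0,-0.1341,0.0291,0.0667,0,0,0],[0,-0.1341,0.0291,0.0867,0,0,0],[0,-0.1341,0.0291,0.1,0,0,0],[0,-0.1341,0.0291,0.1067,0,0,0],[0,-0.1341,0.0291,0.1067,0,0,0]]})

```text
time_s: 7.35
tool_pos: [0.6782, -0.1592, 0.1276]
tcp_rot: [-180.0, -0.0, 96.6]
force: [0.7, -0.6, -6.3]
grip_width: 0.593
gripper_force: 30.0
```

Run:
```python
from h import *
im=arm.snapshot("scene"); cv2.imwrite("pics/s1.png",cv2.resize(im[220:360,260:400,::-1],None,fx=4,fy=4,interpolation=cv2.INTER_CUBIC))
print([(c,[d["point"] for d in arm.spot_point(c,t)]) for c in ["scene"] for t in ("growler","armature")])
go(.677,-.160,.107,96.5)
```

```text
[('scene', [[0.6781, -0.1612, -0.0005]]), ('scene', [[0.6737, -0.1567, 0.1366]])]
d tool [-0.     -0.0019  0.0219] rz 0.05 at [ 0.6789 -0.1598  0.1289] [1.7989e+02 4.0000e-02 9.6550e+01] j6 -20.8 j1 -14.2 w 0.592 t 7.5
```

View pics/s1.png

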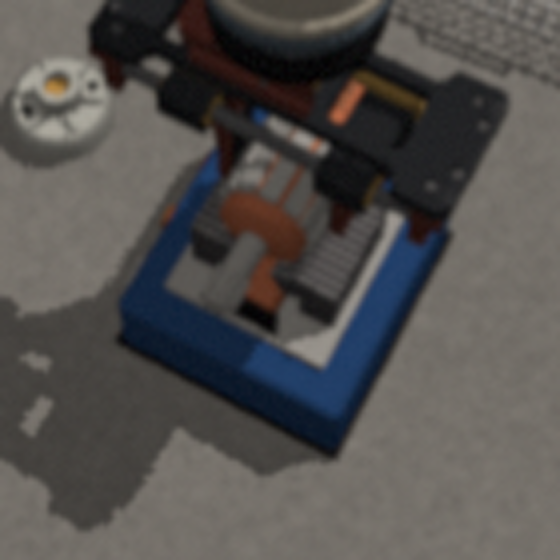

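The scene crop shows the armature over the V, in line with it. I'll lower it gently.

In the tool's units: 0.018 m / 0.75 = 0.024, 0.017 m / 0.75 = 0.0227.

Call:
inch_along(increments={"segments": [[0,0,-0.002,0.0107,0,0,0],[0,0,-0.002,0.0187,0,0,0],[0,0,-0.002,0.0213,0,0,0],[0,0,-0.002,0.0227,0,0,0],[0,0,-0.002,0.024,0,0,0],[0,0,-0.002,0.024,0,0,0]]})

```text
time_s: 8.1
tool_pos: [0.6767, -0.1599, 0.1096]
tcp_rot: [180.0, 0.0, 96.5]
force: [0.2, -1.0, -6.1]
grip_width: 0.589
gripper_force: 30.0
```

Call:
inch_along(increments={"segments": [[0,0,0,0.0013,0,0,0],[0,0,0,0.0013,0,0,0]]})

```text
time_s: 8.3
tool_pos: [0.6766, -0.1599, 0.1087]
tcp_rot: [180.0, 0.0, 96.5]
force: [0.1, 0.2, -5.4]
grip_width: 0.592
gripper_force: 30.0
```

In the tool's units: 0.0007 m / 0.75 = 0.0009.

Call:
inch_along(increments={"segments": [[0,0,0,0.0009,0,0,0],[0,0,0,0.0009,0,0,0]]})

```text
time_s: 8.5
tool_pos: [0.6767, -0.1599, 0.108]
tcp_rot: [180.0, 0.0, 96.5]
force: [1.0, -0.8, -6.5]
grip_width: 0.592
gripper_force: 30.0
```

Call:
inch_along(increments={"segments": [[0,0,0,0.0009,0,0,0],[0,0,0,0.0009,0,0,0]]})

```text
time_s: 8.7
tool_pos: [0.6771, -0.16, 0.1078]
tcp_rot: [179.9, 0.0, 96.5]
force: [0.2, 0.2, -3.7]
grip_width: 0.589
gripper_force: 30.0
```

Call:
inch_along(increments={"segments": [[0,0,0,0.0007,0,0,0],[0,0,0,0.0007,0,0,0]]})

```text
time_s: 8.9
tool_pos: [0.6773, -0.16, 0.1076]
tcp_rot: [179.9, 0.0, 96.5]
force: [1.0, 0.8, 1.0]
grip_width: 0.586
gripper_force: 30.0
```

In the tool's units: -0.1 m / 0.75 = -0.1333, -0.08 m / 0.75 = -0.1067.

Call:
inch_along(increments={"segments": [[0.63,0,0,0,0,0,0],[0.7,0,0,0,0,0,0],[0.9,0,0,0,0,0,0],[0.9,0,0,0,0,0,0],[0.9,0,0,-0.0133,0,0,0],[0.9,0,0,-0.0533,0,0,0],[0.9,0,0,-0.1067,0,0,0],[0.9,0,0,-0.1333,0,0,0],[0.9,0,0,-0.1333,0,0,0]]})

```text
time_s: 9.8
tool_pos: [0.6789, -0.1605, 0.2116]
tcp_rot: [179.6, 0.2, 96.5]
force: [-0.1, -0.3, -0.9]
grip_width: 0.9
gripper_force: 0.0
```

Call:
inch_along(increments={"segments": [[0.9,-0.0667,0,0,0,0,0],[0.9,-0.1333,0,0,0,0,0],[0.9,-0.16,0,0,0,0,0],[0.9,-0.16,0,0,0,0,0]]})

```text
time_s: 10.2
tool_pos: [0.6895, -0.2818, 0.2053]
tcp_rot: [-179.9, -0.0, 96.3]
force: [-0.6, 0.7, -1.0]
grip_width: 0.902
gripper_force: 0.0
```

Run:
```python
from h import *
im=arm.snapshot("wrist"); cv2.imwrite("pics/w4.png",im[:,:,::-1])
print([(t,[d["point"] for d in arm.spot_point("wrist",t)]) for t in ("growler","armature")])
```

```text
[('growler', []), ('armature', [[0.6799, -0.1581, 0.1151]])]
```

View pics/w4.png

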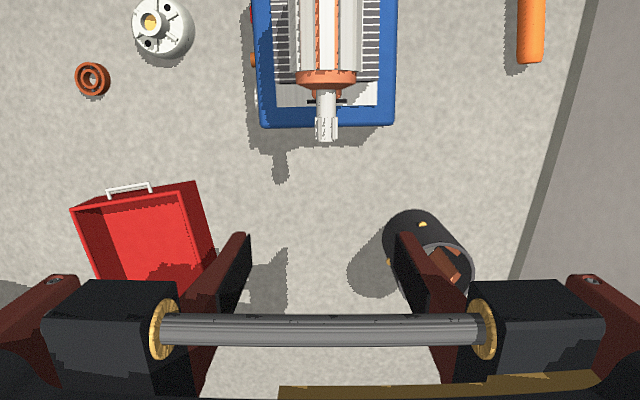

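The armature lies in the V, its near core end at about row 70. The near jaw ends are at row 81, columns 275 and 378, and the box's near top corners are at about (262,127) and (394,122).

Run:
```python
from h import *
a=np.radians(96.5);u=np.array([np.cos(a),np.sin(a)])
n=np.array([np.sin(a),-np.cos(a)])
for nm,p,z in [("jawL",[275,80],.098),("jawR",[378,82],.098),("core",[300,70],.139),("core2",[325,71],.141),("boxL",[262,124],.055),("boxR",[394,119],.055),("shaft end",[326,140],.118),("winding",[325,97],.12)]:
    q=proj("wrist",[p],z)[0]; print(nm,q.round(4),"along",(q@u).round(4),"across",(q@n).round(4))
print("arm est",(np.array([.6799,-.1581])@u).round(4))
```

```text
jawL [ 0.6431 -0.1877] along -0.2593 across 0.6177
jawR [ 0.7242 -0.1799] along -0.2607 across 0.6992
core [ 0.665  -0.1809] along -0.255 across 0.6403
core2 [ 0.6816 -0.1798] along -0.2558 across 0.6569
boxL [ 0.6276 -0.2274] along -0.297 across 0.5979
boxR [ 0.7513 -0.2084] along -0.2921 across 0.7229
shaft end [ 0.6882 -0.2278] along -0.3042 across 0.658
winding [ 0.6837 -0.1963] along -0.2724 across 0.6571
arm est -0.2341
```

The core centre is within about 1 mm of the jaw centre. Next is the drive.

```bash
python3 -c "
from h import *
go(.505,.152,.2,100.6); go(.512,-.147,.2,100.6)"
```

```text
d tool [ 0.448  -0.1345  0.0058] rz -4.05 at [ 0.6897 -0.2778  0.2058] [-1.7991e+02 -8.0000e-02  9.6550e+01] j6 -29.4 j1 -22.9 w 0.901 t 10.35
d tool [ 0.1502 -0.1616  0.0058] rz -4.05 at [ 0.6897 -0.2778  0.2058] [-1.7991e+02 -8.0000e-02  9.6550e+01] j6 -29.4 j1 -22.9 w 0.901 t 10.35
```

In the tool's units: 0.448 m / 0.75 = 0.5973, -0.1345 m / 0.75 = -0.1793, -4 degrees / 90 = -0.0444.

Call:
inch_along(increments={"segments": [[0.8,0.5973,-0.1793,0,0,0,-0.0444],[0.8,0.5973,-0.1793,0,0,0,-0.0444],[0.8,0.5973,-0.1793,0,0,0,-0.0444],[0.8,0.5973,-0.1793,0,0,0,-0.0444],[0.8,0.5973,-0.1793,0,0,0,-0.0444],[0.8,0.5973,-0.1793,0,0,0,-0.0444],[0.8,0.5973,-0.1793,0,0,0,-0.0444],[0.8,0.5973,-0.1793,0,0,0,-0.0444],[0.8,0.5973,-0.1793,0,0,0,-0.0444],[0.8,0.5973,-0.1793,0,0,0,-0.0444]]})

```text
time_s: 11.35
tool_pos: [0.5023, 0.155, 0.2068]
tcp_rot: [-179.9, -0.1, 100.8]
force: [0.4, -0.4, 0.2]
grip_width: 0.801
gripper_force: 0.0
```

Run:
```python
from h import *
im=arm.snapshot("wrist"); cv2.imwrite("pics/w5.png",im[:,:,::-1])
print([(t,[d["point"] for d in arm.spot_point("wrist",t)]) for t in ("drive","wash_basket","new_small")])
go(.505,.152,.028,100.6)
```

```text
[('drive', [[0.5356, 0.035, -0.0023], [0.5076, 0.1519, -0.0005], [0.5329, 0.2442, 0.0001]]), ('wash_basket', [[0.68, 0.1448, 0.002]]), ('new_small', [[0.4285, 0.2052, 0.0007]])]
d tool [4.000e-04 1.000e-04 1.789e-01] rz 0.09 at [0.5049 0.1516 0.2069] [1.7999e+02 1.0000e-02 1.0069e+02] j6 4.7 j1 15.4 w 0.799 t 11.55
```

View pics/w5.png

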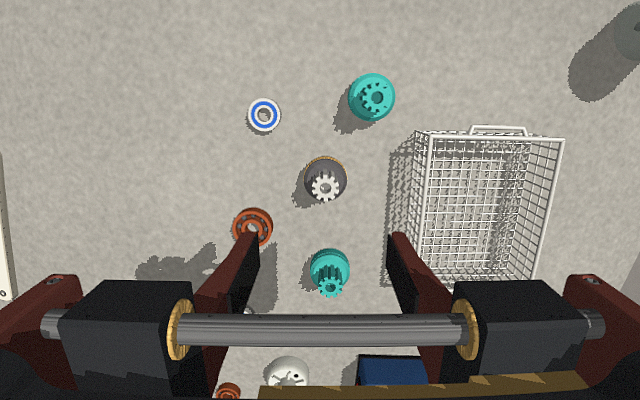

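The wrist view shows the real drive, with the pinion top centred at about (326,187). The basket rim corners are at about (428,131) and (563,137).

Run:
```python
from h import *
print(proj("wrist",[[326,187]],.054),proj("wrist",[[428,131],[563,137]],.055))
b=np.array([.679,.147]);a=np.radians(10.6)
for s in(-1,1):
  for t in(-1,1): print((b+s*.07*np.array([np.cos(a),np.sin(a)])+t*.088*np.array([-np.sin(a),np.cos(a)])).round(4))
p=proj("wrist",[[326,187]],.054)[0]
go(p[0],p[1],.030,100.6)
```

```text
[[0.51124135 0.14681605]] [[0.59709401 0.22026227]
 [0.73402318 0.2421957 ]]
[0.6264 0.0476]
[0.594  0.2206]
[0.764  0.0734]
[0.7316 0.2464]
d tool [-0.0059  0.0053  0.1769] rz 0.09 at [0.5049 0.1516 0.2069] [1.7999e+02 1.0000e-02 1.0069e+02] j6 4.7 j1 15.4 w 0.799 t 11.55
```

In the tool's units: 0.1 m / 0.75 = 0.1333, 0.08 m / 0.75 = 0.1067.

Call:
inch_along(increments={"segments": [[0.8,-0.004,0.0053,0.0533,0,0,0],[0.8,-0.004,0.0053,0.1067,0,0,0],[0.8,-0.004,0.0053,0.1333,0,0,0],[0.8,-0.004,0.0053,0.1333,0,0,0],[0.8,-0.004,0.0053,0.1333,0,0,0]]})

```text
time_s: 12.05
tool_pos: [0.5105, 0.1478, 0.107]
tcp_rot: [-180.0, 0.0, 100.5]
force: [0.9, -0.1, 1.1]
grip_width: 0.802
gripper_force: 0.0
```

Run:
```python
from h import *
im=arm.snapshot("wrist"); cv2.imwrite("pics/w6.png",im[60:,150:500,::-1])
print([(t,[d["point"] for d in arm.spot_point("wrist",t)]) for t in ("drive",)])
go(.509,.150,.030,100.6)
```

```text
[('drive', [[0.5351, 0.033, 0.0016], [0.5351, 0.244, -0.0006], [0.5061, 0.1503, -0.0007]])]
d tool [ 0.0021 -0.002   0.0781] rz -0.1 at [0.5113 0.1483 0.1081] [ 1.7987e+02 -1.0000e-02  1.0050e+02] j6 4.4 j1 14.9 w 0.801 t 12.15
```

View pics/w6.png

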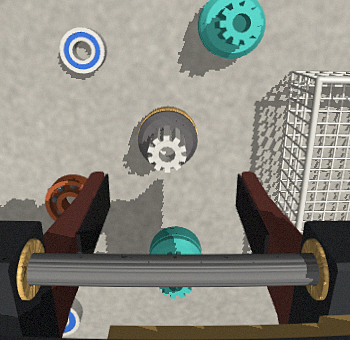

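The pinion top is at (316,213) in full-frame pixels.

Run:
```python
from h import *
p=proj("wrist",[[316,213]],.054)[0];print(p)
go(p[0],p[1],.030,100.6)
```

```text
[0.50806097 0.15024609]
d tool [ 0.0025 -0.0029  0.0781] rz -0.1 at [0.5113 0.1483 0.1081] [ 1.7987e+02 -1.0000e-02  1.0050e+02] j6 4.4 j1 14.9 w 0.801 t 12.15
```

In the tool's units: 0.078 m / 0.75 = 0.104, 0.03 m / 0.75 = 0.04.

Call:
inch_along(increments={"segments": [[0.8,0.0033,-0.0043,0.04,0,0,0],[0.8,0.0033,-0.0043,0.0733,0,0,0],[0.8,0.0033,-0.0043,0.0933,0,0,0],[0.8,0.0033,-0.0043,0.104,0,0,0],[0.8,0.0033,-0.0043,0.104,0,0,0]]})

```text
time_s: 12.65
tool_pos: [0.5066, 0.1503, 0.0286]
tcp_rot: [-180.0, 0.0, 100.5]
force: [-0.2, 0.2, 0.1]
grip_width: 0.799
gripper_force: 0.0
```

Call:
inch_along(increments={"segments": [[0.5,0,0,0,0,0,0],[0.4,0,0,0,0,0,0],[0,0,0,0,0,0,0],[0,0,0,0,0,0,0],[0,0,0,0,0,0,0],[0,0,0,0,0,0,0],[0,0,0,0,0,0,0],[0,0,0,0,0,0,0]]})

```text
time_s: 13.45
tool_pos: [0.5065, 0.1503, 0.0289]
tcp_rot: [-180.0, -0.0, 100.5]
force: [-0.5, -1.5, 3.0]
grip_width: 0.301
gripper_force: 30.0
```

Call:
inch_along(increments={"segments": [[0,0,0,-0.04,0,0,0],[0,0,0,-0.0933,0,0,0],[0,0,0,-0.1333,0,0,0],[0,0,0,-0.16,0,0,0],[0,0,0,-0.16,0,0,0]]})

```text
time_s: 13.95
tool_pos: [0.5082, 0.1508, 0.1511]
tcp_rot: [179.7, -0.0, 100.5]
force: [1.3, -0.6, -2.6]
grip_width: 0.303
gripper_force: 30.0
```

```bash
python3 -c "
from h import *
go(.6725,.185,.12,100.3)
arm.snapshot('scene');print([d['point'] for d in arm.spot_point('scene','drive')])"
```

```text
d tool [0.0036 0.1678 0.0311] rz 0.24 at [0.5082 0.1508 0.1511] [ 1.7971e+02 -2.0000e-02  1.0054e+02] j6 4.7 j1 15.2 w 0.303 t 13.95
[[0.5368, 0.0375, 0.0004], [0.5367, 0.2428, -0.0022], [0.5066, 0.153, 0.1223], [0.6798, -0.1567, -0.0006]]
```

In the tool's units: 0.1675 m / 0.75 = 0.2233, 0.135 m / 0.75 = 0.18.

Call:
inch_along(increments={"segments": [[0,0.0048,0.0533,0,0,0,0],[0,0.0048,0.12,0,0,0,0],[0,0.0048,0.18,0,0,0,0],[0,0.0048,0.2233,0,0,0,0],[0,0.0048,0.2233,0,0,0,0],[0,0.0048,0.2233,0.0533,0,0,0],[0,0.0048,0.2233,0.1067,0,0,0],[0,0.0048,0.2233,0.1333,0,0,0],[0,0.0048,0.2233,0.144,0,0,0],[0,0.0048,0.2233,0.148,0,0,0]]})

```text
time_s: 15.05
tool_pos: [0.6688, 0.1841, 0.0356]
tcp_rot: [-179.8, 0.0, 100.5]
force: [0.3, -0.4, -2.5]
grip_width: 0.302
gripper_force: 30.0
```

Call:
inch_along(increments={"segments": [[0,0,0,0.0027,0,0,0],[0,0,0,0.0053,0,0,0],[0,0,0,0.0053,0,0,0]]})

```text
time_s: 15.35
tool_pos: [0.6711, 0.1846, 0.0348]
tcp_rot: [179.9, -0.0, 100.5]
force: [0.8, 0.4, -2.4]
grip_width: 0.301
gripper_force: 30.0
```

In the tool's units: 0.001 m / 0.75 = 0.0013.

Call:
inch_along(increments={"segments": [[0,0,0,0.0013,0,0,0],[0,0,0,0.0013,0,0,0]]})

```text
time_s: 15.55
tool_pos: [0.6708, 0.1845, 0.0333]
tcp_rot: [180.0, -0.0, 100.5]
force: [0.6, -0.7, -2.3]
grip_width: 0.298
gripper_force: 30.0
```

Call:
inch_along(increments={"segments": [[0,0,0,0.0013,0,0,0],[0,0,0,0.0013,0,0,0]]})

```text
time_s: 15.75
tool_pos: [0.6709, 0.1846, 0.0329]
tcp_rot: [180.0, -0.0, 100.5]
force: [-2.1, 0.7, 4.2]
grip_width: 0.301
gripper_force: 30.0
```

In the tool's units: -0.17 m / 0.75 = -0.2267, -0.16 m / 0.75 = -0.2133.

Call:
inch_along(increments={"segments": [[0.4,0,0,0,0,0,0],[0.5,0,0,0,0,0,0],[0.5,0,0,0,0,0,0],[0.5,0,0,-0.04,0,0,0],[0.5,0,0,-0.1,0,0,0],[0.5,0,0,-0.16,0,0,0],[0.7,0,0,-0.2133,0,0,0],[0.7,0,0,-0.2267,0,0,0],[0.7,0,0,-0.2267,0,0,0]]})

```text
time_s: 16.65
tool_pos: [0.6716, 0.1848, 0.204]
tcp_rot: [179.8, -0.0, 100.5]
force: [-0.2, 0.3, 0.1]
grip_width: 0.695
gripper_force: 0.0
```

```bash
python3 -c "
from h import *
go(.512,-.147,.11,100.5)"
```

```text
d tool [-0.297  -0.2176  0.094 ] rz 0.04 at [0.6716 0.1848 0.204 ] [ 1.7977e+02 -2.0000e-02  1.0054e+02] j6 3.9 j1 14.4 w 0.695 t 16.65
```

In the tool's units: -0.297 m / 0.75 = -0.396, -0.2176 m / 0.75 = -0.2901.

Call:
inch_along(increments={"segments": [[0.7,-0.396,-0.2901,0,0,0,0],[0.7,-0.396,-0.2901,0,0,0,0],[0.7,-0.396,-0.2901,0,0,0,0],[0.7,-0.396,-0.2901,0,0,0,0],[0.7,-0.396,-0.2901,0,0,0,0],[0.7,-0.396,-0.2901,0,0,0,0],[0.7,-0.396,-0.2901,0.0533,0,0,0],[0.7,-0.396,-0.2901,0.1067,0,0,0],[0.7,-0.396,-0.2901,0.12,0,0,0],[0.7,-0.396,-0.2901,0.12,0,0,0]]})

```text
time_s: 17.65
tool_pos: [0.5067, -0.1471, 0.1072]
tcp_rot: [-179.5, -0.3, 100.4]
force: [0.4, 0.1, -0.1]
grip_width: 0.702
gripper_force: 0.0
```

Run:
```python
from h import *
arm.snapshot("wrist");im=arm.snapshot("wrist"); cv2.imwrite("pics/w7.png",im[:,:,::-1])
print([(t,[d["point"] for d in arm.spot_point("wrist",t)]) for t in ("end_cap","worn_small")])
go(.512,-.147,.025,100.5)
```

```text
[('end_cap', [[0.5096, -0.1487, 0.0035]]), ('worn_small', [[0.4264, -0.2085, 0.0045]])]
d tool [-0.0001  0.0003  0.0873] rz 0.09 at [ 0.5117 -0.1469  0.1123] [1.7995e+02 2.0000e-02 1.0059e+02] j6 -27.9 j1 -17.3 w 0.702 t 17.85
```

View pics/w7.png

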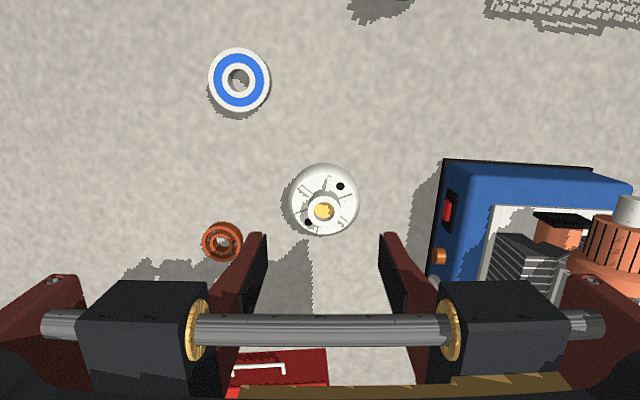

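The boss top is at (324,210), midway between the fingers.

Run:
```python
from h import *
p=proj("wrist",[[324,210]],.040)[0];print(p)
go(p[0],p[1],.024,100.6)
```

```text
[ 0.51479567 -0.14810229]
d tool [-0.0017  0.0029  0.0883] rz -0.01 at [ 0.5117 -0.1469  0.1123] [1.7995e+02 2.0000e-02 1.0059e+02] j6 -27.9 j1 -17.3 w 0.702 t 17.85
```

In the tool's units: 0.087 m / 0.75 = 0.116, 0.08 m / 0.75 = 0.1067.

Call:
inch_along(increments={"segments": [[0.7,-0.002,0.0013,0.04,0,0,0],[0.7,-0.002,0.0013,0.08,0,0,0],[0.7,-0.002,0.0013,0.1067,0,0,0],[0.7,-0.002,0.0013,0.116,0,0,0],[0.7,-0.002,0.0013,0.116,0,0,0]]})

```text
time_s: 18.35
tool_pos: [0.5125, -0.1481, 0.0249]
tcp_rot: [-180.0, -0.0, 100.6]
force: [-0.1, 0.0, -0.0]
grip_width: 0.701
gripper_force: 0.0
```

Call:
inch_along(increments={"segments": [[0.5,0,0,0,0,0,0],[0.4,0,0,0,0,0,0],[0,0,0,0,0,0,0],[0,0,0,0,0,0,0],[0,0,0,0,0,0,0],[0,0,0,0,0,0,0],[0,0,0,0,0,0,0],[0,0,0,0,0,0,0]]})

```text
time_s: 19.15
tool_pos: [0.512, -0.1486, 0.0251]
tcp_rot: [-180.0, -0.0, 100.5]
force: [-2.1, 0.2, 6.3]
grip_width: 0.29
gripper_force: 30.0
```

Call:
inch_along(increments={"segments": [[0,0,0,-0.04,0,0,0],[0,0,0,-0.0933,0,0,0],[0,0,0,-0.1467,0,0,0],[0,0,0,-0.2,0,0,0],[0,0,0,-0.24,0,0,0],[0,0,0,-0.24,0,0,0]]})

```text
time_s: 19.75
tool_pos: [0.5147, -0.1494, 0.2088]
tcp_rot: [179.6, 0.2, 100.5]
force: [0.1, -0.0, -1.7]
grip_width: 0.287
gripper_force: 30.0
```

```bash
python3 -c "
from h import *
arm.snapshot('top');print([(t,d['point']) for t in ('end_cap','wash_basket','drive') for d in arm.spot_point('top',t)])
go(.687,.1065,.2,100.5)
"
```

```text
[('wash_basket', [0.6775, 0.148, -0.0029]), ('drive', [0.5332, 0.0352, 0.002]), ('drive', [0.5399, 0.2476, -0.0029]), ('drive', [0.4318, 0.0712, 0.001]), ('drive', [0.6703, 0.1852, 0.009])]
d tool [0.2183 0.2196 0.003 ] rz 0.03 at [ 0.511  -0.1482  0.203 ] [-1.7985e+02 -8.0000e-02  1.0053e+02] j6 -28.0 j1 -17.5 w 0.289 t 19.95
```

In the tool's units: 0.2196 m / 0.75 = 0.2928, 0.2183 m / 0.75 = 0.2911.

Call:
inch_along(increments={"segments": [[0,0.04,0.04,0,0,0,0],[0,0.2911,0.2928,0,0,0,0],[0,0.2911,0.2928,0,0,0,0],[0,0.2911,0.2928,0,0,0,0],[0,0.2911,0.2928,0,0,0,0],[0,0.2911,0.2928,0,0,0,0],[0,0.2911,0.2928,0,0,0,0],[0,0.2911,0.2928,0,0,0,0]]})

```text
time_s: 20.75
tool_pos: [0.688, 0.1083, 0.2019]
tcp_rot: [-179.8, -0.0, 100.7]
force: [-0.4, 0.3, -1.8]
grip_width: 0.288
gripper_force: 30.0
```

```bash
python3 -c "
from h import *
arm.snapshot('scene')
print([(t,d['point']) for t in ('end_cap','drive') for d in arm.spot_point('scene',t)])
go(.687,.1065,.029,100.5)
"
```

```text
[('end_cap', [0.6866, 0.1042, 0.1763]), ('drive', [0.6694, 0.1869, 0.005]), ('drive', [0.5366, 0.2423, -0.0001]), ('drive', [0.5361, 0.0379, -0.0018])]
d tool [0.0015 0.0005 0.1742] rz 0.0 at [0.6867 0.1049 0.2032] [-1.7981e+02  1.0000e-02  1.0050e+02] j6 -2.8 j1 7.7 w 0.286 t 20.9
```

In the tool's units: 0.17 m / 0.75 = 0.2267, 0.166 m / 0.75 = 0.2213.

Call:
inch_along(increments={"segments": [[0,0.0013,0,0.0533,0,0,0],[0,0.0013,0,0.12,0,0,0],[0,0.0013,0,0.1733,0,0,0],[0,0.0013,0,0.2067,0,0,0],[0,0.0013,0,0.2213,0,0,0],[0,0.0013,0,0.2267,0,0,0],[0,0.0013,0,0.2267,0,0,0]]})

```text
time_s: 21.6
tool_pos: [0.6883, 0.1065, 0.0355]
tcp_rot: [180.0, 0.0, 100.5]
force: [-0.3, 0.1, -1.8]
grip_width: 0.286
gripper_force: 30.0
```

Call:
inch_along(increments={"segments": [[0,0,0,0.002,0,0,0],[0,0,0,0.002,0,0,0]]})

```text
time_s: 21.8
tool_pos: [0.6889, 0.1072, 0.0348]
tcp_rot: [179.9, 0.0, 100.5]
force: [0.8, -0.2, -1.1]
grip_width: 0.288
gripper_force: 30.0
```

Call:
inch_along(increments={"segments": [[0,0,0,0.0013,0,0,0],[0,0,0,0.0013,0,0,0]]})

```text
time_s: 22.0
tool_pos: [0.6882, 0.1073, 0.0328]
tcp_rot: [180.0, 0.0, 100.5]
force: [-0.2, 0.7, -1.6]
grip_width: 0.289
gripper_force: 30.0
```

Call:
inch_along(increments={"segments": [[0,0,0,0.0013,0,0,0],[0,0,0,0.0013,0,0,0]]})

```text
time_s: 22.2
tool_pos: [0.6879, 0.1072, 0.0312]
tcp_rot: [-180.0, 0.0, 100.5]
force: [0.3, 1.0, -1.5]
grip_width: 0.291
gripper_force: 30.0
```

In the tool's units: 0.001 m / 0.75 = 0.0013.

Call:
inch_along(increments={"segments": [[0,0,0,0.0013,0,0,0],[0,0,0,0.0013,0,0,0]]})

```text
time_s: 22.4
tool_pos: [0.6879, 0.1072, 0.0301]
tcp_rot: [-180.0, -0.0, 100.5]
force: [0.7, 0.4, -1.5]
grip_width: 0.289
gripper_force: 30.0
```

Call:
inch_along(increments={"segments": [[0,0,0,0.0013,0,0,0],[0,0,0,0.0013,0,0,0]]})

```text
time_s: 22.6
tool_pos: [0.688, 0.1072, 0.0292]
tcp_rot: [180.0, -0.0, 100.5]
force: [0.5, -0.5, -2.5]
grip_width: 0.291
gripper_force: 30.0
```

Nearly at the floor. One more millimetre, then release, rise and head for the larger worn bearing.

Careful with the scale: shifts go in shares of 0.75 m and turns go in shares of 90 degrees. That gives: 0.0007 m / 0.75 = 0.0009.

Call:
inch_along(increments={"segments": [[0,0,0,0.0009,0,0,0],[0,0,0,0.0009,0,0,0]]})

```text
time_s: 22.8
tool_pos: [0.688, 0.1072, 0.0292]
tcp_rot: [180.0, 0.0, 100.5]
force: [-2.3, -0.4, 4.9]
grip_width: 0.292
gripper_force: 30.0
```

Call:
inch_along(increments={"segments": [[0.4,0,0,0,0,0,0],[0.5,0,0,0,0,0,0],[0.5,0,0,0,0,0,0],[0.5,0,0,-0.04,0,0,0],[0.5,0,0,-0.1,0,0,0],[0.5,0,0,-0.16,0,0,0],[0.8,0,0,-0.16,0,0,0],[0.8,0,0,-0.16,0,0,0]]})

```text
time_s: 23.6
tool_pos: [0.6887, 0.1073, 0.15]
tcp_rot: [179.8, 0.0, 100.5]
force: [0.6, -0.4, -0.0]
grip_width: 0.644
gripper_force: 0.0
```

```bash
python3 -c "
from h import *
go(.434,.072,.15,100.5);go(.43,-.207,.15,100.5)
arm.snapshot('top');print([(t,d['point']) for t in ('worn_large','worn_small') for d in arm.spot_point('top',t)])"
```

```text
d tool [ 0.0119 -0.2569 -0.    ] rz 0.04 at [0.6887 0.1073 0.15  ] [1.7984e+02 1.0000e-02 1.0054e+02] j6 -2.7 j1 7.9 w 0.644 t 23.6
d tool [-0.2617 -0.3118 -0.    ] rz 0.04 at [0.6887 0.1073 0.15  ] [1.7984e+02 1.0000e-02 1.0054e+02] j6 -2.7 j1 7.9 w 0.644 t 23.6
[('worn_large', [0.4242, -0.0625, 0.0007]), ('worn_small', [0.4251, -0.2071, -0.0028])]
```

In the tool's units: -0.2569 m / 0.75 = -0.3425, 0.03 m / 0.75 = 0.04.

Call:
inch_along(increments={"segments": [[0.8,0.0159,-0.3425,0,0,0,0],[0.8,0.0159,-0.3425,0,0,0,0],[0.8,0.0159,-0.3425,0,0,0,0],[0.8,0.0159,-0.3425,0,0,0,0],[0.8,0.0159,-0.3425,0,0,0,0],[0.8,0.0159,-0.3425,0,0,0,0],[0.8,0.0159,-0.3425,0.04,0,0,0],[0.8,0.0159,-0.3425,0.04,0,0,0]]})

```text
time_s: 24.55
tool_pos: [0.4312, 0.0716, 0.1161]
tcp_rot: [-179.7, -0.0, 100.5]
force: [0.3, 0.2, -0.6]
grip_width: 0.802
gripper_force: 0.0
```

Run:
```python
from h import *
arm.snapshot("wrist");im=arm.snapshot("wrist")
print([(d["point"],d["confidence"]) for d in arm.spot_point("wrist","worn_large")])
for m in arm.masks_of("wrist","worn_large"):
    p=outline("wrist",m["region"],.010);print(m["confidence"],cv2.minEnclosingCircle((p*1000).astype(np.float32)),im[m["region"]].mean(0))
go(.434,.072,.004,100.5)
```

```text
[([0.4314, 0.0724, 0.0029], 0.96)]
0.85 ((436.457275390625, 72.09304809570312), 25.883224487304688) [134.84173608  76.62341078  51.94914511]
d tool [ 0.     -0.      0.1148] rz 0.04 at [0.434  0.072  0.1188] [179.99   0.   100.54] j6 -2.7 j1 7.9 w 0.799 t 24.75
```

In the tool's units: 0.114 m / 0.75 = 0.152, 0.11 m / 0.75 = 0.1467.

Call:
inch_along(increments={"segments": [[0.8,0,0,0.0533,0,0,0],[0.8,0,0,0.1067,0,0,0],[0.8,0,0,0.1333,0,0,0],[0.8,0,0,0.1467,0,0,0],[0.8,0,0,0.152,0,0,0],[0.8,0,0,0.152,0,0,0]]})

```text
time_s: 25.35
tool_pos: [0.4339, 0.072, 0.0049]
tcp_rot: [180.0, 0.0, 100.5]
force: [-0.5, 0.2, -0.7]
grip_width: 0.799
gripper_force: 0.0
```

Call:
inch_along(increments={"segments": [[0.65,0,0,0,0,0,0],[0.6,0,0,0,0,0,0],[0,0,0,0,0,0,0],[0,0,0,0,0,0,0],[0,0,0,0,0,0,0],[0,0,0,0,0,0,0],[0,0,0,0,0,0,0]]})

```text
time_s: 26.05
tool_pos: [0.4336, 0.0719, 0.0052]
tcp_rot: [179.9, 0.0, 100.5]
force: [-1.3, -0.2, 7.0]
grip_width: 0.526
gripper_force: 30.0
```

Call:
inch_along(increments={"segments": [[0,0,0,-0.04,0,0,0],[0,0,0,-0.0933,0,0,0],[0,0,0,-0.1467,0,0,0],[0,0,0,-0.1733,0,0,0],[0,0,0,-0.1733,0,0,0]]})

```text
time_s: 26.55
tool_pos: [0.4351, 0.0722, 0.1373]
tcp_rot: [179.6, 0.0, 100.5]
force: [0.5, -0.5, -1.9]
grip_width: 0.525
gripper_force: 30.0
```

Run:
```python
from h import *
arm.snapshot('scene');print([d['point'] for d in arm.spot_point('scene','worn_large')])
go(.506,-.37,.13,105);go(.491,-.43,.13,105)
```

```text
[]
d tool [-0.4478 -0.0092  0.0046] rz -4.46 at [0.4331 0.0719 0.1346] [179.96   0.   100.54] j6 -2.7 j1 7.9 w 0.528 t 26.65
d tool [-0.504  -0.0349  0.0046] rz -4.46 at [0.4331 0.0719 0.1346] [179.96   0.   100.54] j6 -2.7 j1 7.9 w 0.528 t 26.65
```

In the tool's units: -0.5 m / 0.75 = -0.6667, -0.03 m / 0.75 = -0.04, -4.5 degrees / 90 = -0.05.

Call:
inch_along(increments={"segments": [[0,-0.04,-0.0013,0,0,0,-0.05],[0,-0.6667,-0.0248,0,0,0,-0.05],[0,-0.6667,-0.0248,0,0,0,-0.05],[0,-0.6667,-0.0248,0,0,0,-0.05],[0,-0.6667,-0.0248,0,0,0,-0.05],[0,-0.6667,-0.0248,0,0,0,-0.05],[0,-0.6667,-0.0248,0,0,0,-0.05],[0,-0.6667,-0.0248,0,0,0,-0.05],[0,-0.6667,-0.0248,0,0,0,-0.05],[0,-0.6667,-0.0248,0,0,0,-0.05]]})

```text
time_s: 27.65
tool_pos: [0.5023, -0.4043, 0.1318]
tcp_rot: [-179.9, -0.2, 105.0]
force: [0.4, 0.2, -1.5]
grip_width: 0.527
gripper_force: 30.0
```

Run:
```python
from h import *
for c in ('scene','top'): arm.snapshot(c);print([d['point'] for d in arm.spot_point(c,'scrap_tray')],[d['point'] for d in arm.spot_point(c,'worn_large')])
im=arm.snapshot("wrist"); cv2.imwrite("pics/w8.png",im[:,:,::-1])
go(.508,-.436,.008,105)
```

```text
[[0.4952, -0.4057, 0.0006], [0.4328, 0.2027, -0.0019]] [[0.4988, -0.402, 0.1269]]
[[0.4996, -0.4042, 0.0005]] [[0.5019, -0.4048, 0.1263]]
d tool [-0.0351 -0.0038  0.1251] rz 0.09 at [ 0.5026 -0.4011  0.1331] [-1.7991e+02 -1.5000e-01  1.0509e+02] j6 -54.8 j1 -39.7 w 0.525 t 28.0
```

View pics/w8.png

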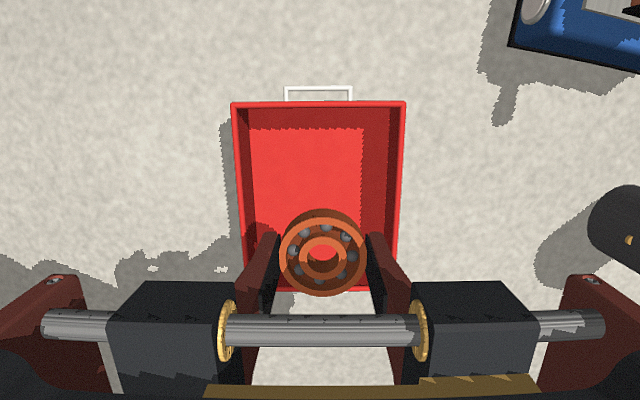

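The bearing is held level over the tray, and the tray is square to the tool. I'll shift 35 mm and lower it.

In the tool's units: 0.12 m / 0.75 = 0.16, -0.003 m / 0.75 = -0.004.

Call:
inch_along(increments={"segments": [[0,-0.0453,-0.004,0,0,0,0],[0,-0.0453,-0.004,0,0,0,0],[0,-0.0453,-0.004,0.0533,0,0,0],[0,-0.0453,-0.004,0.1067,0,0,0],[0,-0.0453,-0.004,0.14,0,0,0],[0,-0.0453,-0.004,0.156,0,0,0],[0,-0.0453,-0.004,0.16,0,0,0],[0,-0.0453,-0.004,0.16,0,0,0]]})

```text
time_s: 28.8
tool_pos: [0.5098, -0.4363, 0.0152]
tcp_rot: [180.0, 0.0, 105.1]
force: [0.5, 0.3, -1.2]
grip_width: 0.525
gripper_force: 30.0
```

Call:
inch_along(increments={"segments": [[0,0,0,0.0027,0,0,0],[0,0,0,0.0027,0,0,0]]})

```text
time_s: 29.0
tool_pos: [0.51, -0.4371, 0.0139]
tcp_rot: [179.9, 0.1, 105.0]
force: [0.3, 0.8, -1.7]
grip_width: 0.526
gripper_force: 30.0
```

Call:
inch_along(increments={"segments": [[0,0,0,0.0013,0,0,0],[0,0,0,0.0013,0,0,0]]})

```text
time_s: 29.2
tool_pos: [0.5095, -0.4368, 0.0121]
tcp_rot: [180.0, 0.0, 105.0]
force: [-0.7, -0.7, -0.5]
grip_width: 0.527
gripper_force: 30.0
```

Call:
inch_along(increments={"segments": [[0,0,0,0.0013,0,0,0],[0,0,0,0.0013,0,0,0]]})

```text
time_s: 29.4
tool_pos: [0.5092, -0.4366, 0.0105]
tcp_rot: [-180.0, -0.0, 105.0]
force: [-0.3, 0.3, 0.2]
grip_width: 0.527
gripper_force: 30.0
```

In the tool's units: 0.0015 m / 0.75 = 0.002, 0.001 m / 0.75 = 0.0013.

Call:
inch_along(increments={"segments": [[0,0,0,0.0013,0,0,0],[0,0,0,0.002,0,0,0],[0,0,0,0.002,0,0,0]]})

```text
time_s: 29.7
tool_pos: [0.5092, -0.4365, 0.0089]
tcp_rot: [-180.0, -0.0, 105.0]
force: [0.0, 0.4, -1.7]
grip_width: 0.524
gripper_force: 30.0
```

Call:
inch_along(increments={"segments": [[0.58,0,0,0,0,0,0],[0.66,0,0,0,0,0,0],[0.66,0,0,0,0,0,0],[0.66,0,0,-0.04,0,0,0],[0.66,0,0,-0.0933,0,0,0],[0.66,0,0,-0.1333,0,0,0],[0.66,0,0,-0.16,0,0,0],[0.66,0,0,-0.16,0,0,0]]})

```text
time_s: 30.5
tool_pos: [0.511, -0.4381, 0.1327]
tcp_rot: [179.8, 0.3, 105.0]
force: [-0.6, -0.7, 0.5]
grip_width: 0.658
gripper_force: 0.0
```

```bash
python3 -c "
from h import *
go(.429,-.207,.12,105)"
```

```text
d tool [ 0.2444 -0.0193  0.0127] rz 0.04 at [ 0.511  -0.4381  0.1327] [179.8    0.3  105.04] j6 -56.7 j1 -41.6 w 0.658 t 30.5
```

In the tool's units: 0.2444 m / 0.75 = 0.3259, -0.0193 m / 0.75 = -0.0257.

Call:
inch_along(increments={"segments": [[0.66,0.3259,-0.0257,0,0,0,0],[0.66,0.3259,-0.0257,0,0,0,0],[0.66,0.3259,-0.0257,0,0,0,0],[0.66,0.3259,-0.0257,0,0,0,0],[0.66,0.3259,-0.0257,0.0133,0,0,0],[0.66,0.3259,-0.0257,0.0133,0,0,0],[0.66,0.3259,-0.0257,0.0133,0,0,0]]})

```text
time_s: 31.2
tool_pos: [0.4267, -0.2046, 0.1183]
tcp_rot: [-179.9, -0.0, 105.1]
force: [0.2, -0.4, -0.2]
grip_width: 0.658
gripper_force: 0.0
```

Run:
```python
from h import *
arm.snapshot("wrist");im=arm.snapshot("wrist")
print([(d["point"],d["confidence"]) for d in arm.spot_point("wrist","worn_small")])
for m in arm.masks_of("wrist","worn_small"):
    p=outline("wrist",m["region"],.008);print(m["confidence"],cv2.minEnclosingCircle((p*1000).astype(np.float32)),im[m["region"]].mean(0))
go(.429,-.207,.004,105)
```

```text
[([0.423, -0.2084, 0.0051], 0.55)]
0.95 ((428.5814208984375, -206.6832733154297), 18.75588035583496) [140.19755245  76.17045455  49.05332168]
d tool [-0.0006  0.0009  0.115 ] rz -0.02 at [ 0.428  -0.2067  0.119 ] [1.7997e+02 3.0000e-02 1.0498e+02] j6 -42.2 j1 -27.2 w 0.665 t 31.4
```

In the tool's units: 0.1145 m / 0.75 = 0.1527, 0.11 m / 0.75 = 0.1467.

Call:
inch_along(increments={"segments": [[0.66,0,0,0.0533,0,0,0],[0.66,0,0,0.1067,0,0,0],[0.66,0,0,0.1333,0,0,0],[0.66,0,0,0.1467,0,0,0],[0.66,0,0,0.1527,0,0,0],[0.66,0,0,0.1527,0,0,0]]})

```text
time_s: 32.0
tool_pos: [0.4276, -0.2061, 0.0046]
tcp_rot: [180.0, 0.0, 105.0]
force: [-0.7, 0.3, -0.1]
grip_width: 0.66
gripper_force: 0.0
```

Call:
inch_along(increments={"segments": [[0.5,0,0,0,0,0,0],[0.45,0,0,0,0,0,0],[0,0,0,0,0,0,0],[0,0,0,0,0,0,0],[0,0,0,0,0,0,0],[0,0,0,0,0,0,0],[0,0,0,0,0,0,0]]})

```text
time_s: 32.7
tool_pos: [0.4278, -0.2058, 0.0053]
tcp_rot: [179.9, 0.0, 105.0]
force: [-0.7, 0.5, 6.4]
grip_width: 0.385
gripper_force: 30.0
```

Call:
inch_along(increments={"segments": [[0,0,0,-0.04,0,0,0],[0,0,0,-0.0933,0,0,0],[0,0,0,-0.1467,0,0,0],[0,0,0,-0.1733,0,0,0],[0,0,0,-0.1733,0,0,0]]})

```text
time_s: 33.2
tool_pos: [0.4291, -0.2064, 0.1375]
tcp_rot: [179.7, 0.2, 105.0]
force: [0.1, -0.2, -1.0]
grip_width: 0.389
gripper_force: 30.0
```

Run:
```python
from h import *
arm.snapshot('top');print([d['point'] for d in arm.spot_point('top','worn_small')])
go(.491,-.370,.13,105)
```

```text
[[0.5112, -0.4403, 0.0038]]
d tool [-0.1755  0.019   0.0046] rz 0.04 at [ 0.4272 -0.2055  0.1346] [1.7997e+02 3.0000e-02 1.0504e+02] j6 -42.2 j1 -27.1 w 0.383 t 33.3
```

In the tool's units: -0.1755 m / 0.75 = -0.234, 0.124 m / 0.75 = 0.1653.

Call:
inch_along(increments={"segments": [[0,-0.0533,0.0053,0,0,0,0],[0,-0.234,0.0253,0,0,0,0],[0,-0.234,0.0253,0,0,0,0],[0,-0.234,0.0253,0,0,0,0],[0,-0.234,0.0253,0,0,0,0],[0,-0.234,0.0253,0.0533,0,0,0],[0,-0.234,0.0253,0.1067,0,0,0],[0,-0.234,0.0253,0.1467,0,0,0],[0,-0.234,0.0253,0.1627,0,0,0],[0,-0.234,0.0253,0.1653,0,0,0]]})

```text
time_s: 34.3
tool_pos: [0.4893, -0.3683, 0.008]
tcp_rot: [-179.8, -0.2, 105.1]
force: [0.9, 0.8, -1.1]
grip_width: 0.384
gripper_force: 30.0
```

Call:
inch_along(increments={"segments": [[0,0,0,0.0013,0,0,0],[0,0,0,0.0013,0,0,0],[0,0,0,0.0013,0,0,0]]})

```text
time_s: 34.6
tool_pos: [0.4919, -0.3705, 0.0108]
tcp_rot: [179.9, 0.1, 105.0]
force: [-0.5, 0.2, -0.8]
grip_width: 0.387
gripper_force: 30.0
```

Call:
inch_along(increments={"segments": [[0,0,0,0.0013,0,0,0],[0,0,0,0.0013,0,0,0]]})

```text
time_s: 34.8
tool_pos: [0.4914, -0.3703, 0.0091]
tcp_rot: [180.0, 0.0, 105.0]
force: [0.6, 0.7, -0.8]
grip_width: 0.389
gripper_force: 30.0
```

In the tool's units: 0.001 m / 0.75 = 0.0013.

Call:
inch_along(increments={"segments": [[0,0,0,0.0013,0,0,0],[0,0,0,0.0013,0,0,0]]})

```text
time_s: 35.0
tool_pos: [0.4911, -0.3701, 0.0076]
tcp_rot: [180.0, 0.0, 105.0]
force: [0.7, 0.4, -0.3]
grip_width: 0.388
gripper_force: 30.0
```

Call:
inch_along(increments={"segments": [[0.46,0,0,0,0,0,0],[0.54,0,0,0,0,0,0],[0.54,0,0,0,0,0,0],[0.54,0,0,-0.04,0,0,0],[0.54,0,0,-0.1067,0,0,0],[0.54,0,0,-0.1733,0,0,0],[0.54,0,0,-0.24,0,0,0],[0.54,-0.0267,-0.0667,-0.2667,0,0,0],[0.54,-0.0267,-0.0667,-0.2667,0,0,0]]})

```text
time_s: 35.9
tool_pos: [0.4472, -0.4051, 0.2113]
tcp_rot: [179.9, 0.3, 105.0]
force: [-0.0, -0.5, -0.9]
grip_width: 0.54
gripper_force: 0.0
```

Run:
```python
from h import *
a=arm.snapshot("top");b=arm.snapshot("scene")
cv2.imwrite("pics/f1.png",cv2.resize(a[90:270,130:530,::-1],None,fx=2,fy=2,interpolation=cv2.INTER_CUBIC))
cv2.imwrite("pics/f2.png",cv2.resize(b[60:400,130:470,::-1],None,fx=1.75,fy=1.75,interpolation=cv2.INTER_CUBIC))
go(.49,-.37,.2,105)
```

```text
d tool [0.0211 0.0498 0.0083] rz -0.09 at [ 0.4473 -0.4032  0.2083] [1.7996e+02 6.0000e-02 1.0491e+02] j6 -58.1 j1 -43.2 w 0.541 t 36.0
```

View pics/f1.png

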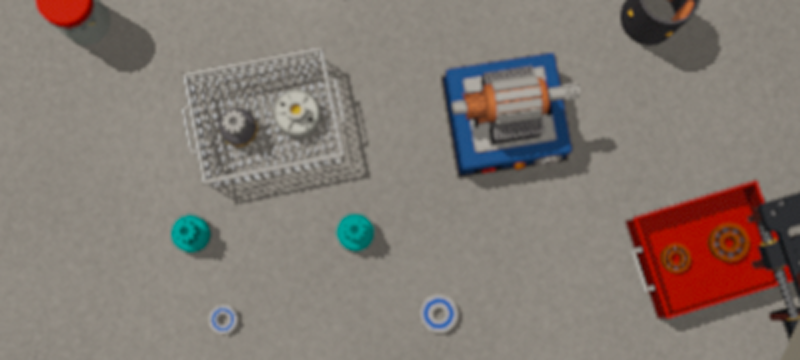

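View pics/f2.png

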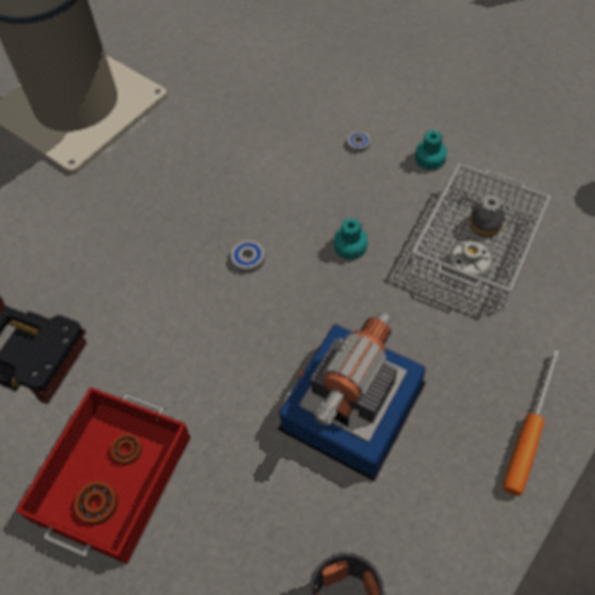

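Everything looks in place: armature in the V, drive and cap upright in the basket, both rusty bearings flat in the tray, new bearings untouched. One last check of the armature's height and position before handing in.

Run:
```python
from h import *
for c in("top","scene"):
    arm.snapshot(c)
    for t in ("armature","drive","end_cap","worn_large","worn_small","growler"): print(c,t,[np.round(d["point"],3).tolist() for d in arm.spot_point(c,t)][:3])
```

```text
top armature [[0.676, -0.157, 0.119]]
top drive [[0.536, 0.245, -0.0], [0.534, 0.037, 0.002], [0.67, 0.184, 0.006]]
top end_cap [[0.691, 0.107, 0.0]]
top worn_large [[0.51, -0.434, 0.006]]
top worn_small [[0.489, -0.37, 0.0]]
top growler [[0.677, -0.162, -0.0]]
scene armature [[0.675, -0.158, 0.116]]
scene drive [[0.666, 0.186, 0.005], [0.536, 0.04, 0.001], [0.534, 0.243, -0.001]]
scene end_cap [[0.686, 0.107, 0.003]]
scene worn_large [[0.511, -0.435, 0.001], [0.681, -0.156, 0.002]]
scene worn_small [[0.493, -0.372, 0.002]]
scene growler [[0.679, -0.16, 0.002]]
```

```bash
python3 -c "
from workcell import arm
print(arm.sign_off())"
```

```text
the job is handed in; nothing more can be done
None
```

I handed the job in at about 36 s: the last camera check put the armature centred in the growler's V to within a few mm, the drive and end cap side by side in the wash basket and both worn bearings in the scrap tray, with the new bearings and turquoise look-alikes untouched.

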